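# Ready the welding booth and purge the torch line

## Task

Get the welding booth ready by pressing with the fingertips: first press the green-striped end of the rocker on the orange box fully down to start the fume extraction, then push the white button on the handheld remote all the way in, where it stays, and last press the green button on the blue gas block all the way in and keep it pressed; the program finishes while holding it there. Leave the remote lying where it is, never push its red button or the black button of the other gas block, and do not disturb the other things on the bench.

Things in the scene. Friction and masses are not known exactly. Their poses are not given: they have to be found in the camera images.
- fan_box: Orange box fixed to the bench, 100 (x) x 76 (y) mm, about 52 mm high, with a grey paddle rocker on top, 72 mm long (along the box's x) and 34 mm wide. Origin: centre of its underside; z is up; the rocker's green-striped ON end is its -x end. Two 4 mm cheeks stand beside the rocker's middle, up to 69 mm above the bench.
- rocker (a joint): Tilt of the rocker about its middle, 64 mm above the bench; rad. 0 = off, green-striped end up; 0.4 = on, green-striped end fully down (stop). It stays where it is left; starts near 0. About 2 to 4 N on the green stripe tips it; the striped end sinks about 9 mm there.
- rocker_on (a point): Point on top of the rocker at the green stripe, 24 mm from its middle: the place to press, straight down. About 73 mm above the bench when off, 63 mm when on.
- remote: Handheld black remote with a yellow bumper, about 0.6 kg, lying loose on rubber feet, 84 (x) x 154 (y) mm, top face 32 mm above the bench. Origin: centre of its underside; z up. The white button is 38 mm to +y of its centre, the red one 38 mm to -y.
- white_button_top (a point): Centre of the top of the remote's round white button, 32 mm diameter, 48 mm above the bench when out; pressed straight down.
- white_button (a joint): How far the white button is pushed in, m: 0 out, 0.008 fully in (stop). No spring: about 3 N moves it and it stays where it is pushed.
- red_button (a joint): How far the remote's red stop button (32 mm diameter, springy) is pushed in, m: 0 out, 0.008 fully in. Must not be pressed.
- gas_green: Blue gas block fixed to the bench, 104 (x) x 90 (y) mm, top face 60 mm above the bench, with a round green button and behind it a 42 mm wide gauge, 71 mm high, 25 mm to +x of the centre. The body's origin is the centre of its underside on the bench; x is horizontal and runs from the button towards the gauge, z is up.
- green_button_top (a point): Centre of the top of the green button, 34 mm diameter, 22 mm to -x of the block's centre, 80 mm above the bench when out; pressed straight down.
- green_button (a joint): How far the green button is pushed in, m: 0 out, 0.008 fully in (stop). Spring return: moves from about 2 N, 6 N when fully in.
- gas_black: The other blue gas block, of the same shape and size but with a black button. The body's origin is the centre of its underside on the bench; x is horizontal and runs from the button towards the gauge, z is up.
- black_button (a joint): How far the black button is pushed in, m: 0 out, 0.008 fully in. Must not be pressed.
- tip_jar: Bystander, loose: small jar with red lid, 32 mm diameter, 50 mm high. Origin: its underside's centre.
- hex_coupling: Bystander, loose: brass coupling, 28 mm diameter, 34 mm high. Origin: its underside's centre.
- weld_sample: Bystander, loose: steel T-joint practice piece, 100 x 70 mm foot, 51 mm high. Origin: its underside's centre.
- magnet: Bystander, loose: red welding magnet, 90 x 20 mm, 65 mm high. Origin: its underside's centre.
- spray_can: Bystander, loose: upright anti-spatter bottle with orange cap, 52 mm diameter, 120 mm high. Origin: its underside's centre.
- hammer: Bystander, loose: hammer lying on the bench. Origin: its underside's centre.
- wire_brush: Bystander, loose: brush lying on the bench. Origin: its underside's centre.
Things that resemble listed ones, but are neither listed nor needed, are in the scene too. Leave any pink or turquoise look-alike of the fan_box alone.

How it is judged (in metres and radians):
On the way, in this order (a step that is already met when the one before it is completed fails the run):
1. the fume extraction rocker is pressed to on (value of joint rocker above 0.3 rad), for 0.1 s.
2. the white button of the remote is pushed in (value of joint white_button above 0.006 m), for 0.1 s.
3. the green button is pressed in and held (value of joint green_button above 0.006 m and contact force between the fingers and gas_green above 1 N), for 0.3 s.
At the end, for the whole second after the job is handed in: Rocker on (joint above 0.3 of 0.4 rad), white button in (above 6 of 8 mm), and the fingers still pressing the green button in (above 6 of 8 mm, over 1 N); red and black buttons out (under 3 mm); remote at rest within 25 mm of where it lay (all of step 3 and value of joint rocker above 0.3 rad and value of joint white_button above 0.006 m and value of joint each of red_button, black_button below 0.003 m and distance of remote from where it was at the start of the episode below 0.025 m and linear speed of remote below 0.02 m/s); the arm keeps its last pose, push and grip.
It fails at once if the white button is pushed before the fume extraction is on (value of joint rocker below 0.2 rad and value of joint white_button above 0.004 m).
It fails at once if the green button is pressed before the rocker is on and the white button is in (value of joint green_button above 0.004 m and (value of joint rocker below 0.2 rad or value of joint white_button below 0.004 m)).
It fails at once if the red or the black button is pressed (value of joint any of red_button, black_button above 0.004 m).
It fails at once if the remote is lifted, tipped or shoved by more than 25 mm (height (world z) of remote above 0.012 m or angle between remote's own z axis and vertical above 0.2 rad or distance of remote from where it was at the start of the episode above 0.025 m).
It fails at once if another thing on the bench is moved by more than 30 mm (distance of any of tip_jar, hex_coupling, weld_sample, magnet, spray_can, hammer, wire_brush from where it was at the start of the episode above 0.03 m).
It also fails if it takes over 51 s, if anything falls off the work surface, if the arm or the gripper's body presses on something with over 40 N, if the wrist force passes 120 N, or if a joint passes its speed limit or range.

## Robot

A 7-joint arm with a two-finger parallel gripper is mounted at the origin on the work surface. World frame = base frame: x ahead of the robot, y to its left, z up, the work surface at z = 0. Lengths are in mm, angles in rad, forces in N, time in s.
With the tool pointing down it reaches from about 425 to 1025 mm from the base axis. Payload 3.6 kg.
Tool frame: the origin (TCP) lies at the very end of the fingers, on their centre line; the grasp point (between the pads) lies 19 mm behind it; z points along the fingers, y is the line along which they close (so a half turn about z gives the same grasp; the last joint's range is limited). The gripper opens to 85 mm and grips with 20 to 120 N. Pads are 22 mm wide; open, the fingers measure 114 mm over their backs; the gripper's body (76 mm by 85 mm) begins 54 mm behind the grasp point. The pads swing forward as they close: fully open they stand 13 mm farther back than shut.
Start: joints at [1.206, 0.591, 0.048, 1.609, -0.033, 0.943, -0.034], TCP at [194.639, -698.388, 231.302] pointing down, gripper open.
Joint ranges: [-2.69, 2.69], [-0.47, 2.24], [-1.27, 1.36], [0.19, 2.51], [-1.53, 4.68], [0.08, 2.07], [-3.09, 3.09]. Speed limits (rad/s): [2.57, 2.57, 3.14, 3.14, 3.14, 3.14, 3.14].

## Interface

Orientations are given as a unit quaternion [x, y, z, w].
In Python, from plant import bot gives the robot as it stands.
- The arm moves only by the tool drive_tool, never from a script. Its argument "targets" is a list of rows, each a list of 3 entries, a list of its own where there are three numbers: the shift along the tool's x, y, z in m, then the turn about the tool's z in degrees, then the opening, from -1 (shut) to 1 (fully open). In form: [[[dx, dy, dz], twist, jaw], ...]. A call has 1 to 10 rows; each row shifts and turns the commanded pose from where the row before left it, along the tool's axes as they then stand; what a row does not reach is not made up. A row lasts 1/10 s, in which the tool goes at most 50 mm and 8.59 degrees, less where a joint would pass 70% of its speed; a pose out of reach is approached as far as the arm can. A call with a gripper value outside its range is refused whole. The fingers move at their own pace and stop on an object; "force" is the grip in N (left out, the last holds). Time passes only in rows, so rows that do not move let the fingers close. It gives the time, the measured TCP pose, the force, the opening and the grip force at its end, in the units of the state.
- bot.observe(): the state, without advancing time (a new reading comes with each control period).
- bot.camera(name): name is "side" or "top"; returns (picture, depth): 480x640x3 uint8, red, green, blue; 480x640 float32, mm along the optical axis (not along the pixel's ray), 0 where there is no reading.
- bot.camera_params(name): a dict with "fx", "fy", "cx", "cy" (pixels), "origin" and "orientation" of the camera in the world. Camera axes: x right, y down, z forward; pixel columns grow to the right and rows downward; lengths in mm; the calibration is good to about 2 mm. A picture is of the moment at which its call begins. camera_params takes no time and is no camera call.
- bot.hand_in(): hands the job in; it is judged then, once.
The state is a dict: "time_s": time; "qpos": joint angles; "dq": joint speeds; "tau": joint torques, N m; "tcp_pos": TCP position; "orientation": TCP orientation; "force": force on the tool from outside, world axes, zero at the start; "ft_torque": the same for the moment, N m; "width": finger opening in mm; "grasp_force": force on a finger pad.
Only numpy, scipy, OpenCV 4.12 (cv2) and the standard library are available. Lean on these libraries where they do the work, as an engineer would, in place of code of your own. Each camera call takes 0.05 s, during which the arm holds its last target. There are 200 camera calls.

## Working session

There is one attempt and no reset: what is moved stays moved. The work goes in short steps, Python scripts to look and compute and a tool call to move; the robot and the scene stay as the last step left them, time stands still between calls to the robot, and variables do not carry over. Pictures are saved under pics/ and viewed, at most 10 in all, crops included, and the job is handed in when it is done.

Besides the shell and the picture viewer there is one more tool, called after "Emit:" as a command line: name --argument value ..., lists and objects as JSON in quotes. drive_tool: Moves the arm, as the interface text tells. Its arguments: {"type":"object","properties":{"targets":{"type":"array","items":{"type":"array"}},"force":{"type":"number"}},"required":["targets"]}

```bash
mkdir -p pics; ls
python3 - <<'E'
from plant import bot
import cv2,numpy as np
for n in("top","side"):
    p,d=bot.camera(n); cv2.imwrite(f"pics/{n}0.png",p[...,::-1]); np.savez(f"{n}0.npz",p=p,d=d); print(bot.camera_params(n))
s=bot.observe(); print(s["time_s"],s["tcp_pos"],s["orientation"],s["width"],s["force"])
E
```

```text
pics
{'fx': 574.4221659527309, 'fy': 574.4221659527309, 'cx': 315.22382410927133, 'cy': 243.68936990718387, 'origin': array([ 466.78010353,   -9.3842258 , 1260.29641614]), 'orientation': array([-0.70039889,  0.71176243, -0.04154151,  0.03331574])}
{'fx': 450.12301070772673, 'fy': 450.12301070772673, 'cx': 316.657668845035, 'cy': 244.61532618103772, 'origin': array([348.74360406, 716.01502253, 693.13193995]), 'orientation': array([-0.15081721,  0.88888577, -0.42613438,  0.07446977])}
0.1 [ 194.45196557 -697.66841508  230.25889917] [ 9.90773636e-01  1.35523324e-01 -1.87721288e-04 -9.97982947e-04] 85.46462647066473 [-0.04904711  0.37089393 -0.31892205]
```

View pics/top0.png

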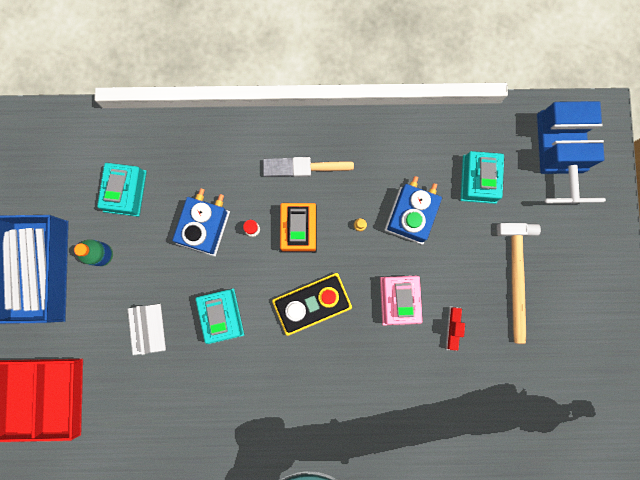

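View pics/side0.png

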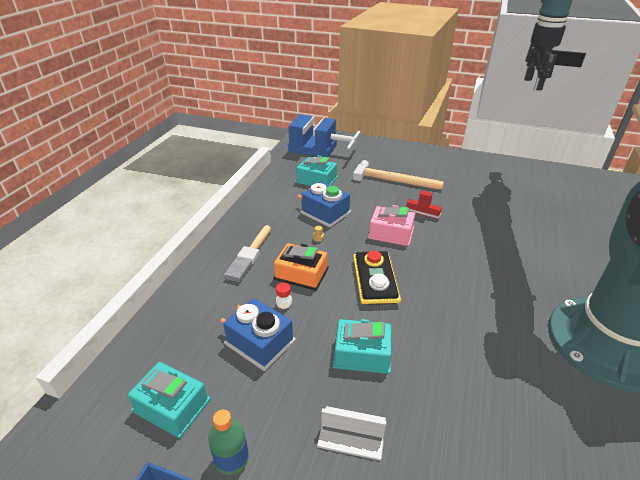

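The top view shows the orange box at (298,228) with its green stripe at about (298,237). The remote's white button is at (295,311) and its red one at (328,297). The green gas button is at (414,219) and the black one at (193,233). The path between these at height is clear.

```bash
cat > h.py <<'E'
import numpy as np,cv2
from scipy.spatial.transform import Rotation as R
from plant import bot
def ray(n,uv,z):
    c=bot.camera_params(n); M=R.from_quat(c["orientation"]).as_matrix()
    d=M@np.array([(uv[0]-c["cx"])/c["fx"],(uv[1]-c["cy"])/c["fy"],1]); o=np.array(c["origin"])
    return o+d*(z-o[2])/d[2]
def blob(p,box,f):
    x0,y0,x1,y1=box; h=cv2.cvtColor(p,cv2.COLOR_RGB2HSV)[y0:y1,x0:x1].astype(int)
    m=f(h[...,0],h[...,1],h[...,2]).astype(np.uint8)
    k,l,s,c=cv2.connectedComponentsWithStats(m); i=1+np.argmax(s[1:,4]); 
    r=cv2.minAreaRect(cv2.findContours((l==i).astype(np.uint8),0,2)[0][0])
    return np.array(r[0])+[x0,y0],r[1],r[2],c[i]+[x0,y0],s[i,4]
E
python3 - <<'E'
from h import *
T=np.load("top0.npz")["p"];S=np.load("side0.npz")["p"]
gr=lambda h,s,v:(h>45)&(h<75)&(s>100)&(v>60)
wh=lambda h,s,v:(s<40)&(v>170)
rd=lambda h,s,v:((h<6)|(h>174))&(s>130)&(v>100)
og=lambda h,s,v:(h>7)&(h<25)&(s>150)&(v>90)
gr2=lambda h,s,v:(h>45)&(h<85)&(s>100)&(v>60)
for nm,n,p,b,f,z in [("stripe","top",T,(280,205,320,250),gr,72),("box","top",T,(270,195,325,260),og,52),
 ("white","top",T,(280,298,308,325),wh,48),("red","top",T,(315,285,345,310),rd,48),("green","top",T,(395,205,430,235),gr2,80),
 ("stripe","side",S,(280,240,325,270),gr,72),("white","side",S,(365,272,392,294),wh,48),("red","side",S,(362,248,388,264),rd,48),("green","side",S,(320,182,345,198),gr2,80)]:
    r=blob(p,b,f); print(nm,n,np.round(r[0],1),np.round(r[1],1),round(r[2]),np.round(r[3],1),r[4],"->",np.round(ray(n,r[0],z),1),np.round(ray(n,r[3],z),1))
s=bot.observe();print(R.from_quat(s["orientation"]).as_matrix().round(3))
E
```

```text
stripe top [297.  234.5] [ 7. 14.] 90 [297.2 234.5] 114 -> [612.8  13.4  72. ] [612.7  12.8  72. ]
box top [297.5 226.5] [47. 35.] 90 [297.6 227.4] 946 -> [632.4  12.5  52. ] [630.5  12.2  52. ]
white top [295.5 310.5] [19. 19.] 90 [295.2 310.6] 321 -> [455.4  19.1  48. ] [455.2  19.6  48. ]
red top [328.5 296.5] [13. 13.] 90 [328.2 296.7] 151 -> [483.5 -50.6  48. ] [483.2 -49.9  48. ]
green top [413.5 219.5] [15. 15.] 90 [413.7 219.6] 203 -> [ 639.6 -229.4   80. ] [ 639.3 -229.8   80. ]
stripe side [309.9 250.9] [ 6.2 12. ] 31 [309.9 251. ] 65 -> [614.5  11.7  72. ] [614.3  12.   72. ]
white side [379.  281.5] [17.7 16.3] 45 [378.7 281.1] 250 -> [454.8  31.3  48. ] [455.6  30.3  48. ]
red side [374.5 256.5] [11. 13.] 90 [374.  256.2] 134 -> [482.7 -44.1  48. ] [484.  -44.8  48. ]
green side [332.5 190.5] [ 9. 11.] 90 [332.2 190.4] 104 -> [ 639.5 -226.4   80. ] [ 640.4 -226.6   80. ]
[[ 0.963  0.269 -0.001]
 [ 0.269 -0.963  0.002]
 [-0.    -0.002 -1.   ]]
```

Run:
```python
import cv2,numpy as np
a=cv2.imread("pics/top0.png")[190:340,265:445]; cv2.imwrite("pics/c1.png",cv2.resize(a,None,fx=4,fy=4,interpolation=2))
```

```text
(no output)
```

View pics/c1.png

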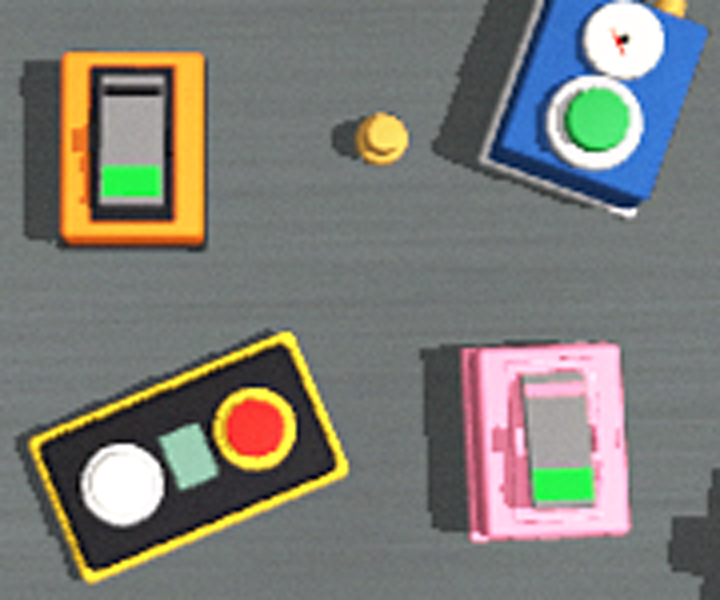

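The crop confirms the layout: the white button is at the remote's left end, the stripe at the near end of the orange box, and the approach is free. I'll press with shut fingers, aligning the tool with the world axes first.

Emit:
drive_tool --targets '[[[0,0,0],7.8,-1],[[0,0,0],7.8,-1],[[0.02,-0.034,0],0,-1],[[0.02,-0.034,0],0,-1],[[0.02,-0.034,0],0,-1],[[0.02,-0.034,0],0,-1],[[0.02,-0.034,0],0,-1],[[0.02,-0.034,0],0,-1],[[0.02,-0.034,0],0,-1],[[0.02,-0.034,0],0,-1]]' --force 40

```text
time_s: 1.1
tcp_pos: [355.2, -424.7, 231.0]
orientation: [1.0, -0.0, -0.0, -0.0]
force: [-0.1, -0.3, 0.5]
width: -0.2
grasp_force: 0.0
```

Emit:
drive_tool --targets '[[[0.026,-0.044,0],0,-1],[[0.026,-0.044,0],0,-1],[[0.026,-0.044,0],0,-1],[[0.026,-0.044,0],0,-1],[[0.026,-0.044,0],0,-1],[[0.026,-0.044,0],0,-1],[[0.026,-0.044,0],0,-1],[[0.026,-0.044,0],0,-1],[[0.026,-0.044,0.02],0,-1],[[0.023,-0.042,0.03],0,-1]]'

```text
time_s: 2.1
tcp_pos: [605.0, -2.4, 187.4]
orientation: [1.0, 0.0, 0.002, -0.0]
force: [0.9, -0.5, -0.4]
width: 0.1
grasp_force: 0.0
```

Emit:
drive_tool --targets '[[[0,0,0.03],0,-1],[[0,0,0.03],0,-1],[[0,0,0.02],0,-1],[[0,0,0],0,-1],[[0,0,0],0,-1]]'

```text
time_s: 2.6
tcp_pos: [602.3, -5.1, 106.4]
orientation: [1.0, -0.0, -0.0, 0.0]
force: [-0.4, -1.3, 0.2]
width: 0.2
grasp_force: 0.0
```

Emit:
drive_tool --targets '[[[0.01,-0.018,0],0,-1],[[0,0,0.01],0,-1],[[0,0,0.01],0,-1],[[0,0,0],0,-1]]'

```text
time_s: 3.0
tcp_pos: [610.8, 12.0, 85.3]
orientation: [1.0, -0.001, -0.002, 0.0]
force: [-0.5, -0.5, 0.7]
width: 0.1
grasp_force: 0.0
```

Run:
```python
from h import *
s=bot.observe();print(s["tcp_pos"],s["force"])
p,d=bot.camera("side"); cv2.imwrite("pics/s1.png",cv2.resize(p[150:330,210:450,::-1],None,fx=3,fy=3,interpolation=2))
```

```text
[610.84159261  12.02278381  85.30164487] [-0.48604164 -0.469292    0.74242402]
```

View pics/s1.png

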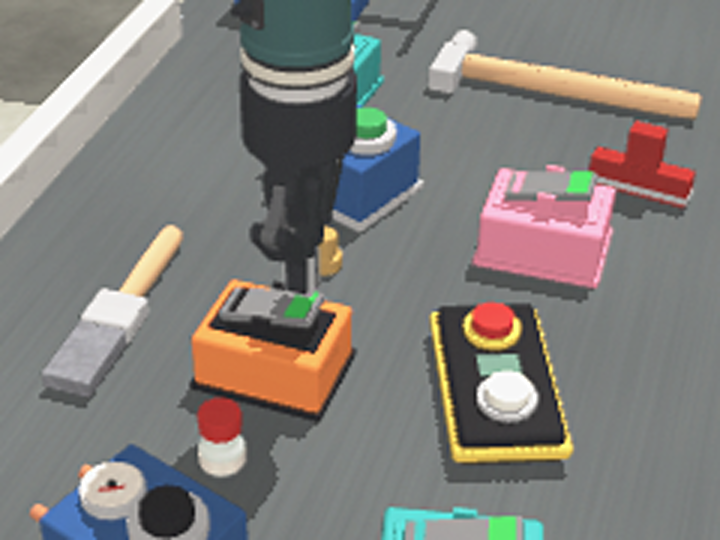

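The fingertip sits just above the stripe (crop (300,290)). I'll press down gently.

Emit:
drive_tool --targets '[[[0.001,0,0.006],0,-1],[[0,0,0.006],0,-1],[[0,0,0.004],0,-1],[[0,0,0.004],0,-1],[[0,0,0],0,-1]]'

```text
time_s: 3.55
tcp_pos: [612.7, 12.8, 65.9]
orientation: [1.0, -0.0, -0.001, 0.0]
force: [-0.9, 0.2, -0.8]
width: 0.1
grasp_force: 0.0
```

Emit:
drive_tool --targets '[[[0,0,0.002],0,-1],[[0,0,0.002],0,-1],[[0,0,0],0,-1]]'

```text
time_s: 3.85
tcp_pos: [613.1, 12.9, 64.8]
orientation: [1.0, -0.0, -0.0, 0.0]
force: [-6.2, 0.0, 18.0]
width: 0.1
grasp_force: 9.5
```

Emit:
drive_tool --targets '[[[0,0,0.001],0,-1],[[0,0,0],0,-1],[[0,0,-0.02],0,-1],[[0,0,-0.03],0,-1],[[-0.02,0,-0.02],0,-1],[[-0.04,0,0],0,-1],[[-0.04,0,0],0,-1],[[-0.04,-0.004,0],0,-1],[[-0.018,-0.003,0],0,-1],[[0,0,0],0,-1]]'

```text
time_s: 4.85
tcp_pos: [452.0, 20.4, 131.4]
orientation: [1.0, 0.0, -0.002, 0.0]
force: [0.4, -0.9, -0.2]
width: 0.1
grasp_force: 0.0
```

Run:
```python
from h import *
s=bot.observe();print(s["tcp_pos"],s["force"])
p,d=bot.camera("side"); cv2.imwrite("pics/s2.png",cv2.resize(p[150:330,210:450,::-1],None,fx=3,fy=3,interpolation=2))
```

```text
[451.98082394  20.35862802 131.41494957] [ 0.37124799 -0.92019435 -0.16086854]
```

View pics/s2.png

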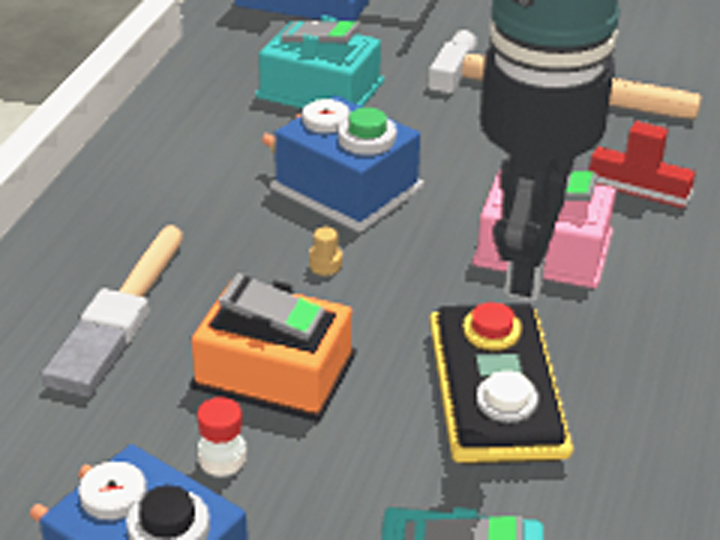

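The rocker is on: its striped end is down at crop (305,315), and the remote hasn't moved. Next is the white button.

Emit:
drive_tool --targets '[[[0.003,0,0.03],0,-1],[[0,0,0.03],0,-1],[[0,0,0.016],0,-1],[[0,0,0],0,-1],[[0,0,0.003],0,-1],[[0,0,0.003],0,-1],[[0,0,0.003],0,-1],[[0,0,0.003],0,-1],[[0,0,0],0,-1]]'

```text
time_s: 5.8
tcp_pos: [459.2, 20.2, 43.8]
orientation: [1.0, -0.0, 0.001, -0.0]
force: [1.3, -0.3, 0.2]
width: -0.1
grasp_force: 0.1
```

Emit:
drive_tool --targets '[[[-0.003,0,0.002],0,-1],[[0,0,0.002],0,-1],[[0,0,0.002],0,-1],[[0,0,0],0,-1]]'

```text
time_s: 6.2
tcp_pos: [456.6, 20.2, 39.8]
orientation: [1.0, -0.0, 0.001, -0.0]
force: [-0.7, -0.9, 28.6]
width: -0.1
grasp_force: 15.0
```

Emit:
drive_tool --targets '[[[0,0,-0.02],0,-1],[[0,0,-0.04],0,-1],[[0,0,-0.04],0,-1],[[0.023,0.031,0],0,-1],[[0.023,0.031,0],0,-1],[[0.023,0.031,0],0,-1],[[0.023,0.031,0],0,-1],[[0.023,0.031,0],0,-1],[[0.023,0.031,0],0,-1],[[0.023,0.031,0],0,-1]]'

```text
time_s: 7.2
tcp_pos: [615.4, -197.7, 136.5]
orientation: [1.0, -0.0, -0.002, -0.001]
force: [0.7, 0.8, -0.2]
width: 0.3
grasp_force: 0.0
```

Emit:
drive_tool --targets '[[[0.022,0.031,0],0,-1],[[0,0,0],0,-1],[[0,0,0],0,-1]]'

```text
time_s: 7.5
tcp_pos: [636.9, -228.5, 136.3]
orientation: [1.0, -0.001, -0.002, -0.0]
force: [0.2, 1.2, 0.2]
width: 0.0
grasp_force: 0.0
```

Run:
```python
from h import *
s=bot.observe();print(s["tcp_pos"],s["force"])
p,d=bot.camera("side"); cv2.imwrite("pics/s3.png",cv2.resize(p[150:330,210:450,::-1],None,fx=3,fy=3,interpolation=2))
p,d=bot.camera("top"); r=blob(p,(280,298,308,325),lambda h,s,v:(s<40)&(v>170)); print(r[0],ray("top",r[0],40))
```

```text
[ 636.92296937 -228.51707485  136.25470859] [0.20663184 1.16055235 0.2276615 ]
[295.25000095 310.75      ] [454.8094916   19.81883608  40.        ]
```

View pics/s3.png

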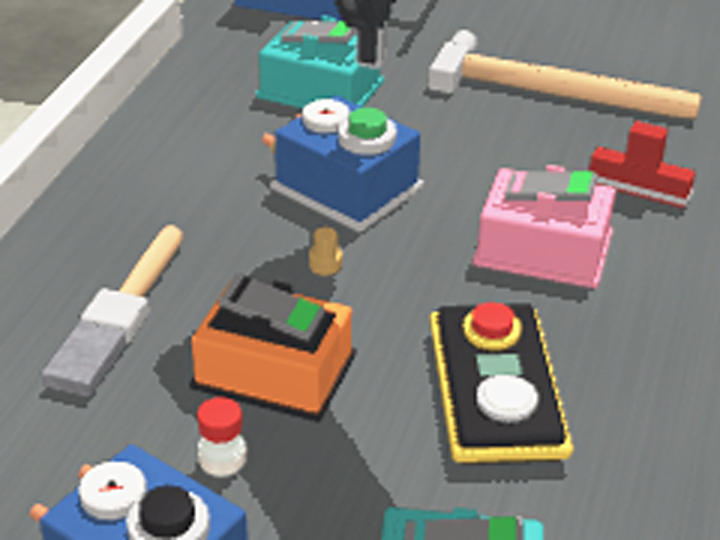

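The white button is in: it looks flat at crop (507,398), the remote hasn't moved, and the rocker is still on. Next I'll press and hold the green button.

Emit:
drive_tool --targets '[[[0.002,0,0.025],0,-1],[[0,0,0.025],0,-1],[[0,0,0],0,-1],[[0,0,0.003],0,-1],[[0,0,0.003],0,-1],[[0,0,0.003],0,-1],[[0,0,0.003],0,-1],[[0,0,0.002],0,-1],[[0,0,0],0,-1]]'

```text
time_s: 8.5
tcp_pos: [640.6, -227.1, 76.0]
orientation: [1.0, -0.0, -0.0, -0.001]
force: [-5.5, 3.3, 13.9]
width: -0.0
grasp_force: 7.4
```

Emit:
drive_tool --targets '[[[0,0,0.001],0,-1],[[0,0,0.001],0,-1],[[0,0,0],0,-1],[[0,0,0],0,-1]]'

```text
time_s: 8.9
tcp_pos: [640.6, -227.1, 75.9]
orientation: [1.0, -0.0, 0.0, -0.001]
force: [-7.3, 4.8, 24.4]
width: 0.2
grasp_force: 12.1
```

The arm stopped at 75.9 mm with a sideways force, about 4 mm short, so I'll look.

Run:
```python
from h import *
p,d=bot.camera("side");t,dt=bot.camera("top")
a=cv2.resize(p[140:240,270:370,::-1],(400,400),interpolation=2);b=cv2.resize(t[170:250,375:455,::-1],(400,400),interpolation=2)
cv2.imwrite("pics/s4.png",np.hstack([a,b]))
T=np.load("top0.npz");c=bot.camera_params("top");M=R.from_quat(c["orientation"]).as_matrix()
vv,uu=np.mgrid[200:241:3,392:443:3]; dd=T["d"][200:241:3,392:443:3]
P=np.stack([(uu-c["cx"])/c["fx"]*dd,(vv-c["cy"])/c["fy"]*dd,dd],-1)@M.T+c["origin"]
print(P[...,2].round().astype(int))
```

```text
[[   1   -1   39   60   56   57   60   71   70   74   74   71   74   61
  1260   59   64]
 [   2    4   57   67   62   57   59   67   74   66   69   74   71   64
    56   64    3]
 [   2   15   59   58   60   60   63   67   70   72   73   72   67   59
    60   64   -1]
 [   3   45   59   62   58   58   72   72   72   62   73   59   61   61
    57   58    0]
 [   5   60   63   64   62   72   70   83   85   72   57   61   58   62
    61    4    1]
 [  23   56   58   63   72   74   82   78   83   85   69   62   58   60
    63   -1    2]
 [  49   61   58   58   69   87   86   84   85   81   86   69   61   63
    58    1   -1]
 [  63   59   62   58   71   80   83   86   86   86   87   71   62   57
    -1   -1    0]
 [  59   59   64   58   74   76   84   82   84   87   75   61   57   59
     0    3   -3]
 [  55   61   54   62   67   75   74   76   81   69   73   58   63   59
    -6   -1   -5]
 [  24   39   47   57   58   69   68   70   72   74   58   57   58    0
     2   -1    2]
 [   2    6   17   25   41   54   64   60   58   57   60   59   62    1
    -3   -1    1]
 [  -1    3    2   -2    2   20   32   45   57   60   60   62   55    1
     1    2    1]
 [  -1   -3   -4    5    1   -3    0   14   26   34   48   58    1   -4
    -1    0   -1]]
```

View pics/s4.png

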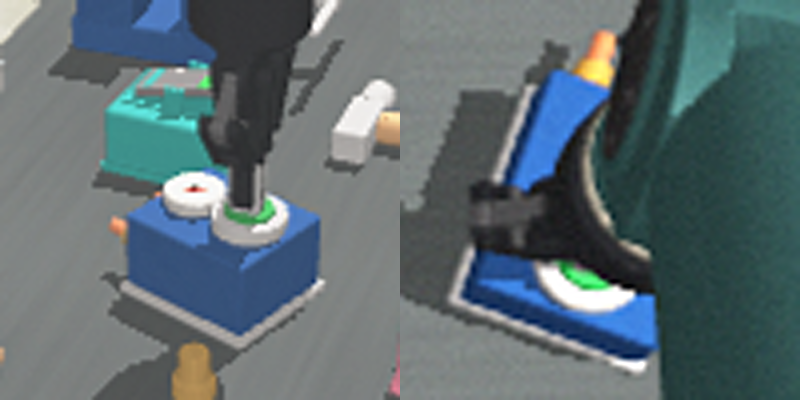

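Run:
```python
from h import *
c=bot.camera_params("side");M=R.from_quat(c["orientation"]).as_matrix()
def hz(p,d):
    h=cv2.cvtColor(p,cv2.COLOR_RGB2HSV).astype(int); m=np.zeros(d.shape,bool)
    m[180:200,318:348]=1; m&=(h[...,0]>45)&(h[...,0]<85)&(h[...,1]>100)&(d>0)
    v,u=np.nonzero(m);dd=d[m]
    P=np.stack([(u-c["cx"])/c["fx"]*dd,(v-c["cy"])/c["fy"]*dd,dd],-1)@M.T+c["origin"]
    return len(v),v.min(),v.max(),np.percentile(P[:,2],[10,50,90]).round(1)
S=np.load("side0.npz");print(hz(S["p"],S["d"]))
for _ in range(3):print(hz(*bot.camera("side")))
s=bot.observe();print(s["tcp_pos"],s["force"],s["time_s"])
```

```text
(104, np.int64(186), np.int64(195), array([74.8, 82.4, 84.2]))
(31, np.int64(190), np.int64(195), array([72.2, 74.8, 76.2]))
(33, np.int64(190), np.int64(195), array([72.1, 74.2, 76.1]))
(32, np.int64(190), np.int64(195), array([72.6, 74. , 76.4]))
[ 640.57988558 -227.11552422   75.85222347] [-7.28670515  4.84690895 23.4966217 ] 9.15
```

The green button's top dropped from about 84 to 76 mm, the full 8 mm travel, and the arm is pressing with 23 N. I'm handing in.

```bash
python3 -c "
from plant import bot
print(bot.hand_in())"
```

```text
the job is handed in; nothing more can be done
None
```

The job is handed in; no verdict came back. By the camera and force readings, the rocker is on, the white button is in with the remote unmoved, and the fingers are holding the green button fully in at about 23 N.

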